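# Level the tablet bonding stage and bolt it

### The job

Screen glue is about to be applied to the tablet clamped on the tilting stage, but the stage's plate droops at the front. Turn the black knob of the tilt screw until the plate lies level, then slide the lock bolt by its red pin all the way home into its keeper so that the plate stays so. Do not touch the tablet, and leave the screwdriver, the blue tray and the cleaner bottle where they stand.

Things in the scene. Friction and masses are not known exactly. Their poses are not given: they have to be found in the camera images.
- stage: Grey steel base of the tilting stage, fixed, 240 x 310 x 12 mm, covering x -130 to +110, y -155 to +155 mm about its origin on the bench top. In its frame x points to the rear (hinge), -x to the front (knob, towards the robot), y left, z up. Hinge axis along y at x 85, z 65 mm. White upright scale, 92 mm tall, at x -86, y -147 mm: the plate's red pointer meets its red line when level.
- plate: Aluminium plate, 180 (x) x 260 (y) x 8 mm, hinged at its rear. Origin on the hinge axis, mid-width (stage x 85, z 65 mm); when level its axes are the stage's and its z is vertical. Its top lies 10 mm above the origin; it spans x +5 to -175 mm. It starts with the front low by 1.2 to 2.5 degrees. The screw holds it firmly: only the knob moves it.
- tablet: Black tablet 125 x 200 x 8 mm, bare screen up, clamped to the plate by four rubber clamps; must not be touched. Origin at the centre of its underside: plate frame x -70, y -10, z 10 mm. Axes as the plate.
- knob_grip (a point): Middle of the black round knob (40 mm diameter, 26 mm thick) on the tilt screw; stage x -154, y 0, z 141 mm, fixed as it turns. The screw leans 35 degrees from vertical, knob end towards stage -x. Site z points up along the screw, out of the knob's top; x, y turn with the knob. Below: a 22 mm hub, 12 mm long, then a 10 mm shaft. Clear all round for 57 mm from the axis.
- tilt_knob: The same knob, same origin and axes. Clockwise, looking down on its top, raises the plate's front by 0.472 degree per radian (3 degrees a turn); the other way lowers it. It starts 2.7 to 5.2 rad short of level and can overshoot by 4 rad. Friction 0.12 N m; it stays where left, without slack.
- bolt_pin (a point): Centre of the top of the lock bolt's red upright pin, 12 mm diameter, 36 mm tall, its top 50 mm above the plate's top face; at stage x -72, z 125, y 50 mm drawn, 74 mm home (plate level). Axes as the plate. The steel bolt bar under it, 10 mm wide, 8 mm high, lies along y and runs in two straps (plate y 25 to 35 and 103 to 113 mm), their tops 16 mm above the plate's top face.
- bolt (a joint): Travel of the lock bolt in m: 0 to 0.003 drawn (start), 0.024 fully home; grows as it slides towards the plate's +y. Friction about 3 N, stays where left. The tip reaches the keeper's face at 0.009; with the plate more than about 0.4 degree off level it strikes the keeper there and stops.
- keeper (a point): Centre of the keeper's mouth, on the face towards the plate: stage x -72, y 137, z 85 mm. The mouth is 14 mm wide and 10.4 mm high in a fixed dark steel post, 34 mm (x) x 12 mm (y), 99 mm tall. Axes as the stage.
- screwdriver: Screwdriver 180 mm long, blue handle 26 mm thick, lying on the bench to the right (-y) of the stage. Origin on the bench under its middle, x along it to the tip.
- screw_tray: Blue open plastic tray 100 x 70 x 22 mm on the bench, left (+y) of the stage or off its right front corner. Origin at the centre of its underside.
- cleaner_bottle: White plastic bottle, 52 mm diameter, 115 mm tall, blue cap, standing off the stage's right front corner or to its left. Origin at the centre of its underside.
Not all that is in view belongs to the job. Of the things like the cleaner_bottle, leave any that is green or purple; of the rest the larger one is meant.

How it is judged:
By the outcome, as a careful person would: the job done as asked, in the order asked, and still so for the second after the job is handed in, with the robot touching nothing.
It also fails if it takes over 67 s, if anything falls off the work surface, if the arm or the gripper's body presses on something with over 40 N, if the wrist force passes 120 N, or if a joint passes its speed limit or range.

### The arm

A 6-joint arm with a two-finger parallel gripper is mounted at the origin on the work surface. World frame = base frame: x ahead of the robot, y to its left, z up, the work surface at z = 0. Lengths are in m, angles in rad, forces in N, time in s.
With the tool pointing down it reaches from about 0.425 to 0.95 m from the base axis. Payload 3.5 kg.
Tool frame: the origin (TCP) lies midway between the tips of the shut fingers; the grasp point (between the pads) lies 19 mm behind it; z points along the fingers, y is the line along which they close (so a half turn about z gives the same grasp; the last joint's range is limited). The gripper opens to 85 mm and grips with 20 to 120 N. Pads are 22 mm wide; open, the fingers measure 114 mm over their backs; the gripper's body (76 mm by 85 mm) begins 54 mm behind the grasp point. The pads swing forward as they close: fully open they stand 13 mm farther back than shut.
Start: joints at [-1.418, 0.286, 1.577, -0, 1.279, -0.15], TCP at [0.201, -0.644, 0.231] pointing down, gripper open.
Joint ranges: [-2.77, 2.77], [-0.9, 2.22], [0.21, 2.48], [-1.53, 4.67], [0.24, 2.81], [-2.84, 2.84]. Speed limits (rad/s): [2.79, 2.79, 3.14, 3.14, 3.14, 3.14].

### API

Orientations are given as a unit quaternion [x, y, z, w].
In Python, from plant import ctrl gives the robot as it stands.
- The arm moves only by the tool move_arm, never from a script. Its argument "plan" is a list of rows, each an object of numbers: "x", "y", "z": the shift along the tool's x, y, z in m; "yaw": the turn about the tool's z in rad; "fingers": the closure, from 0 (fully open) to 1 (shut). In form: [{"x": .., "y": .., "z": .., "yaw": .., "fingers": ..}, ...]. A call has 1 to 5 rows; each row is the pose to reach, as a shift and turn from the pose commanded when the call began, along the tool's axes at that moment; what a row does not reach only later rows make up. A row lasts 1/10 s, in which the tool goes at most 50 mm and 8.59 degrees, less where a joint would pass 70% of its speed; a pose out of reach is approached as far as the arm can. A call with a gripper value outside its range is refused whole. The fingers move at their own pace and stop on an object; "force" is the grip in N (left out, the last holds). Time passes only in rows, so rows that repeat a pose let the fingers close. It gives the time, the measured TCP pose, the force, the opening and the grip force at its end, in the units of the state.
- ctrl.get_state(): the state, without advancing time (a new reading comes with each control period).
- ctrl.read_camera(name): name is "scene" or "top" or "wrist"; returns the picture (400x640x3 uint8, red, green, blue); there is no depth.
- ctrl.camera_model(name): a dict with "intrinsics" (3x3 intrinsics, pixels), "cam_to_world" (4x4, takes a point from camera to world coordinates); the wrist camera has in their place "tool_from_camera" (4x4, takes a point from camera to tool coordinates, whose origin is the TCP and whose axes are the flange's). Camera axes: x right, y up, looking along -z (the intrinsics and any distortion apply to the point x, -y, -z); pixel columns grow to the right and rows downward; lengths in m; the calibration is good to about 2 mm. A picture is of the moment at which its call begins: read the wrist's pose just before it. camera_model takes no time and is no camera call.
- ctrl.sign_off(): hands the job in; it is judged then, once.
The state is a dict: "time": time; "qpos": joint angles; "dq": joint speeds; "joint_efforts": joint torques, N m; "eef_pos": TCP position; "tcp_rot": TCP orientation; "contact_force": force on the tool from outside, world axes, zero at the start; "wrist_torque": the same for the moment, N m; "opening": opening from 0.0 (shut) to 1.0 (fully open); "finger_force": force on a finger pad.
Only numpy, scipy, OpenCV 4.12 (cv2) and the standard library are available. Lean on these libraries where they do the work, as an engineer would, in place of code of your own. Each camera call takes 0.05 s, during which the arm holds its last target. There are 200 camera calls.

## Working session

There is one attempt and no reset: what is moved stays moved. The work goes in short steps, Python scripts to look and compute and a tool call to move; the robot and the scene stay as the last step left them, time stands still between calls to the robot, and variables do not carry over. Pictures are saved under pics/ and viewed, at most 12 in all, crops included, and the job is handed in when it is done.

Besides the shell and the picture viewer there is one more tool, called after "Emit:" by a JSON object that holds its "method" and its "body". move_arm: Moves the arm, as the interface text tells. Its arguments: {"type":"object","properties":{"plan":{"type":"array"},"force":{"type":"number"}},"required":["plan"]}

```bash
mkdir -p pics; ls
cat > h.py <<'E'
import numpy as np,cv2
from plant import ctrl
def snap(n,f):
    im=ctrl.read_camera(n); cv2.imwrite('pics/'+f,im[:,:,::-1]); return im
def ray(n,u,v):
    m=ctrl.camera_model(n);K=np.array(m['intrinsics']);T=np.array(m['cam_to_world'])
    d=np.linalg.inv(K)@[u,v,1]; d=T[:3,:3]@[d[0],-d[1],-d[2]]; return T[:3,3],d
def atz(n,u,v,z):
    o,d=ray(n,u,v); return o+d*(z-o[2])/d[2]
def proj(n,p):
    m=ctrl.camera_model(n);K=np.array(m['intrinsics']);T=np.array(m['cam_to_world'])
    c=T[:3,:3].T@(np.array(p)-T[:3,3]); q=K@[c[0],-c[1],-c[2]]; return q[:2]/q[2]
E
python3 - <<'E'
from h import *
np.set_printoptions(precision=4,suppress=True)
for n in('top','scene'):
    snap(n,n+'0.png'); print(ctrl.camera_model(n))
print(ctrl.camera_model('wrist')); print(ctrl.get_state())
E
```

```text
pics
{'intrinsics': array([[468.4323,   0.    , 320.3985],
       [  0.    , 468.4323, 201.9241],
       [  0.    ,   0.    ,   1.    ]]), 'cam_to_world': array([[-0.0151,  0.998 , -0.0607,  0.5268],
       [-0.9998, -0.0144,  0.0109,  0.0071],
       [ 0.01  ,  0.0608,  0.9981,  1.0969],
       [ 0.    ,  0.    ,  0.    ,  1.    ]])}
{'intrinsics': array([[410.5893,   0.    , 322.2147],
       [  0.    , 410.5893, 193.9665],
       [  0.    ,   0.    ,   1.    ]]), 'cam_to_world': array([[-0.8832, -0.3008,  0.3598,  0.8927],
       [ 0.4685, -0.5995,  0.6489,  0.5387],
       [ 0.0206,  0.7417,  0.6704,  0.653 ],
       [ 0.    ,  0.    ,  0.    ,  1.    ]])}
{'intrinsics': array([[310.1486,   0.    , 321.0228],
       [  0.    , 310.1486, 197.442 ],
       [  0.    ,   0.    ,   1.    ]]), 'tool_from_camera': array([[-0.0004,  0.9469,  0.3216,  0.0817],
       [ 1.    ,  0.0006, -0.0004,  0.0004],
       [-0.0006,  0.3216, -0.9469, -0.1427],
       [ 0.    ,  0.    ,  0.    ,  1.    ]])}
{'time': 0.1, 'qpos': array([-1.418 ,  0.2871,  1.578 ,  0.    ,  1.2786, -0.15  ]), 'dq': array([-0.0004, -0.0014, -0.0014, -0.0005,  0.0006, -0.0015]), 'joint_efforts': array([  0.0012, -40.7297, -29.3698,  -0.0001,   0.0034,  -0.    ]), 'eef_pos': array([ 0.2012, -0.6437,  0.2301]), 'tcp_rot': array([ 0.9886,  0.1508,  0.    , -0.0011]), 'contact_force': array([-0.1313,  0.949 ,  0.4445]), 'wrist_torque': array([0.0221, 0.0413, 0.0178]), 'finger_force': 0.0, 'opening': 0.9964818795862038}
```

View pics/top0.png

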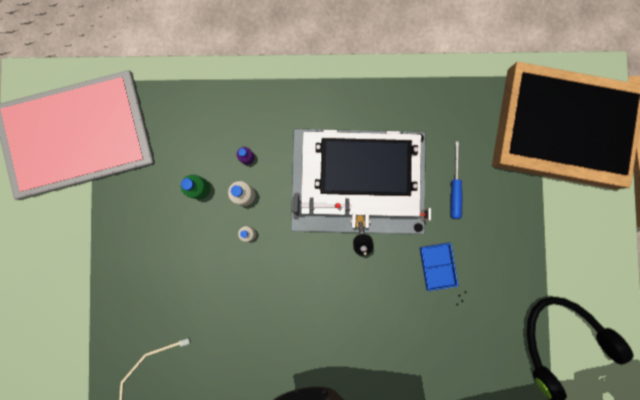

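View pics/scene0.png

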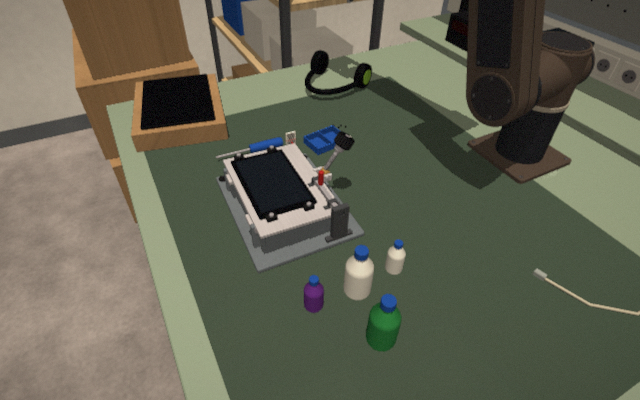

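The top view shows the stage at about (292–425, 128–234) with the knob at (363,244), the red pin at (338,206) and the scale at (427,214). The tray is at (438,266) and the screwdriver at (457,180).

Bottle candidates in the top view are purple (245,155), green (193,186), large white (241,193) and small white (247,234). The large white one is the one named. None of them gets moved anyway.

Run:
```python
import cv2
a=cv2.imread('pics/top0.png')[118:262,284:444]
cv2.imwrite('pics/topc.png',cv2.resize(a,None,fx=4,fy=4,interpolation=cv2.INTER_CUBIC))
a=cv2.imread('pics/scene0.png')[120:280,205:405]
cv2.imwrite('pics/scenec.png',cv2.resize(a,None,fx=3.5,fy=3.5,interpolation=cv2.INTER_CUBIC))
```

```text
(no output)
```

View pics/topc.png

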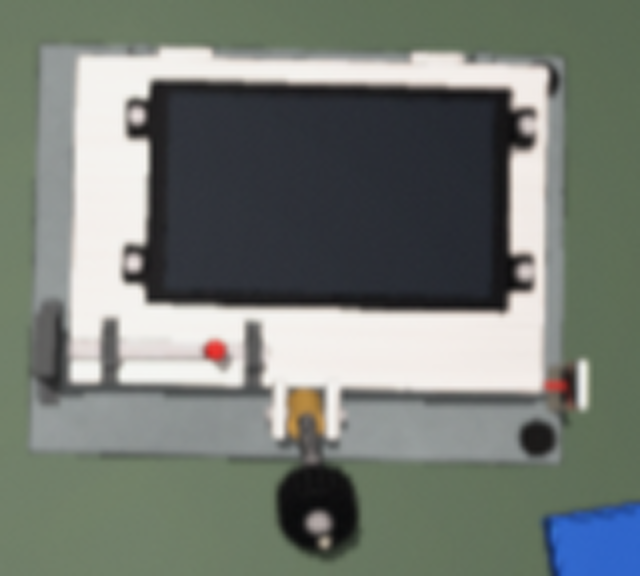

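View pics/scenec.png

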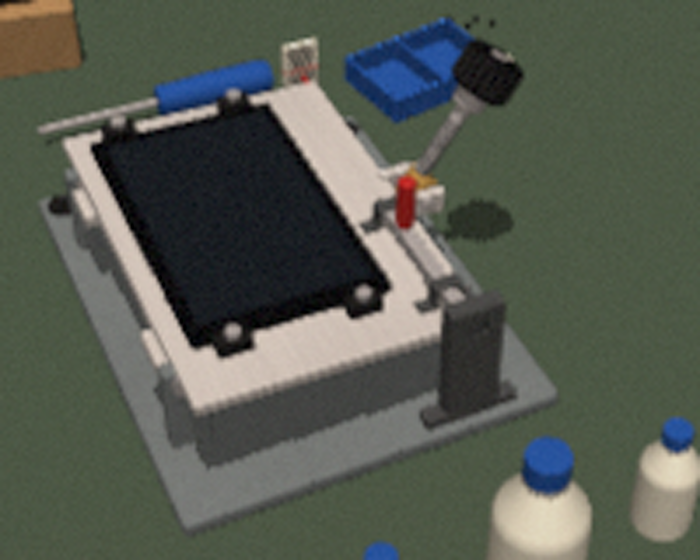

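The top crop shows the base corners at about (294,129), (425,132), (424,233.5) and (292,230.5). The red pin top is at (338,205.5). The white scale faces +y, with the red pointer at (424,214.5). Next I fit the stage pose and check it against the other features.

```bash
cat >> h.py <<'E'
def S(p,q):  # stage->world, p=(X,Y,yaw), q in mm
    c,s=np.cos(p[2]),np.sin(p[2]); q=np.array(q)/1000
    return np.array([p[0]+c*q[0]-s*q[1],p[1]+s*q[0]+c*q[1],q[2]])
E
python3 - <<'E'
from h import *
from scipy.optimize import least_squares as ls
np.set_printoptions(precision=4,suppress=True)
c=lambda u,v:(284+u/4,118+v/4)
d=lambda u,v:(205+u/3.5,120+v/3.5)
ob=[('top',c(40,45),(110,155,12)),('top',c(565,57),(110,-155,12)),('top',c(560,462),(-130,-155,12)),('top',c(32,450),(-130,155,12)),
('top',c(215,351),(-72,51,122)),('scene',d(407,180),(-72,51,122)),('scene',d(188,530),(110,155,12)),('scene',d(556,398),(-130,155,12)),('scene',d(40,205),(110,-155,12)),('scene',d(488,70),(-154,0,141)),('top',c(318,510),(-154,0,141))]
f=lambda p:np.concatenate([proj(n,S(p,q))-uv for n,uv,q in ob])
r=ls(f,[.6,0,0],loss='soft_l1');print(r.x);print(r.fun.reshape(-1,2))
for q in [(-154,0,141),(-72,50,125),(-86,-147,92)]:print(S(r.x,q))
E
```

```text
[ 0.6485 -0.0936 -0.0348]
[[-1.241   0.1465]
 [-0.3736  0.0022]
 [ 0.2455  1.2355]
 [-1.6617  1.5976]
 [ 0.2848 -0.3557]
 [-1.232  -0.6495]
 [-1.4976 -0.2879]
 [ 1.308  -1.4659]
 [-1.8703 -1.4614]
 [-0.4555  0.7333]
 [-0.6742  0.134 ]]
[ 0.4945 -0.0883  0.141 ]
[ 0.5782 -0.0412  0.125 ]
[ 0.5574 -0.2376  0.092 ]
```

```bash
cat >> h.py <<'E'
P=[0.6485,-0.0936,-0.0348]
def goto(q,a=0):  # q stage mm TCP target, a yaw rel. stage (ccw from above)
    from scipy.spatial.transform import Rotation as R
    s=ctrl.get_state(); M=R.from_quat(s['tcp_rot']).as_matrix()
    sh=M.T@(S(P,q)-s['eef_pos']); now=np.arctan2(M[1,0],M[0,0])
    y=-(P[2]+a-now); y=(y+np.pi)%(2*np.pi)-np.pi
    print('shift',np.round(sh,4),'yaw',round(y,4),'t',s['time'],'j6',round(s['qpos'][5],3),'F',np.round(s['contact_force'],1),'op',round(s['opening'],3))
E
python3 -c "
from h import *
goto((-168,-50,230)); goto((-168,-50,40))
for uv in ((420,246),(450,242),(456,285),(427,290)): print(atz('top',*uv,.02))"
```

```text
shift [ 0.4159 -0.4002  0.0011] yaw 0.3376 t 0.1 j6 -0.15 F [-0.1  0.9  0.4] op 0.996
shift [ 0.4158 -0.3997  0.1911] yaw 0.3376 t 0.1 j6 -0.15 F [-0.1  0.9  0.4] op 0.996
[ 0.48760984 -0.23167594  0.02      ]
[ 0.49569923 -0.30100703  0.02      ]
[ 0.39758467 -0.31162726  0.02      ]
[ 0.38735424 -0.24488181  0.02      ]
```

Emit:
{"method": "move_arm", "body": {"plan": [{"x":0.036,"y":-0.035,"z":0},{"x":0.072,"y":-0.07,"z":0,"yaw":0.06},{"x":0.108,"y":-0.104,"z":0,"yaw":0.12},{"x":0.144,"y":-0.139,"z":0,"yaw":0.18},{"x":0.18,"y":-0.173,"z":0,"yaw":0.24}]}}

```text
validation failed for argument at $.pl...
```

```bash
python3 -c "
from h import *
goto((-168,-50,230))"
```

```text
shift [ 0.4159 -0.4002  0.0011] yaw 0.3376 t 0.1 j6 -0.15 F [-0.1  0.9  0.4] op 0.996
```

Emit:
{"method": "move_arm", "body": {"plan": [{"x":0.036,"y":-0.035,"z":0,"yaw":0,"fingers":0},{"x":0.072,"y":-0.07,"z":0,"yaw":0.06,"fingers":0},{"x":0.108,"y":-0.104,"z":0,"yaw":0.12,"fingers":0},{"x":0.144,"y":-0.139,"z":0,"yaw":0.18,"fingers":0},{"x":0.18,"y":-0.173,"z":0,"yaw":0.24,"fingers":0}]}}

```text
time: 0.6
eef_pos: [0.322, -0.4233, 0.2307]
tcp_rot: [1.0, 0.03, -0.0, -0.0]
contact_force: [1.3, 0.3, 0.5]
opening: 1.003
finger_force: 0.0
```

```bash
python3 -c "
from h import *
goto((-168,-50,230))"
```

```text
shift [ 0.1737 -0.2757  0.0009] yaw 0.0946 t 0.6 j6 0.399 F [1.3 0.3 0.5] op 1.003
```

Emit:
{"method": "move_arm", "body": {"plan": [{"x":0.026,"y":-0.041,"z":0,"yaw":0.09,"fingers":0},{"x":0.052,"y":-0.082,"z":0,"yaw":0.09,"fingers":0},{"x":0.078,"y":-0.123,"z":0,"yaw":0.09,"fingers":0},{"x":0.104,"y":-0.164,"z":0,"yaw":0.09,"fingers":0},{"x":0.13,"y":-0.205,"z":0,"yaw":0.09,"fingers":0}]}}

```text
time: 1.1
eef_pos: [0.4387, -0.2107, 0.231]
tcp_rot: [1.0, -0.014, -0.0, -0.0]
contact_force: [0.8, -0.2, -0.3]
opening: 1.0
finger_force: 0.0
```

```bash
python3 -c "
from h import *
goto((-168,-50,40))"
```

```text
shift [ 0.0381 -0.074   0.191 ] yaw 0.0073 t 1.1 j6 0.942 F [ 0.8 -0.2 -0.3] op 1.0
```

```bash
python3 -c "
from h import *
goto((-154,0,120))"
```

```text
shift [ 0.0525 -0.1239  0.1111] yaw 0.0073 t 1.1 j6 0.942 F [ 0.8 -0.2 -0.3] op 1.0
```

Emit:
{"method": "move_arm", "body": {"plan": [{"x":0.018,"y":-0.04,"z":0,"yaw":0,"fingers":0},{"x":0.035,"y":-0.08,"z":0,"yaw":0,"fingers":0},{"x":0.052,"y":-0.12,"z":0,"yaw":0,"fingers":0},{"x":0.052,"y":-0.12,"z":0,"yaw":0,"fingers":0}]}}

```text
time: 1.5
eef_pos: [0.4945, -0.0899, 0.2309]
tcp_rot: [1.0, -0.011, -0.0, -0.001]
contact_force: [0.3, -0.6, -0.8]
opening: 1.004
finger_force: 0.0
```

```bash
python3 -c "
from h import *
goto((-154,0,120))
snap('wrist','w1.png')
import scipy.spatial.transform as t
s=ctrl.get_state()
print(s['eef_pos'])"
```

```text
shift [ 1.000e-04 -1.500e-03  1.109e-01] yaw 0.0137 t 1.5 j6 1.209 F [ 0.3 -0.6 -0.8] op 1.004
[ 0.49386427 -0.09188345  0.23080341]
```

View pics/w1.png

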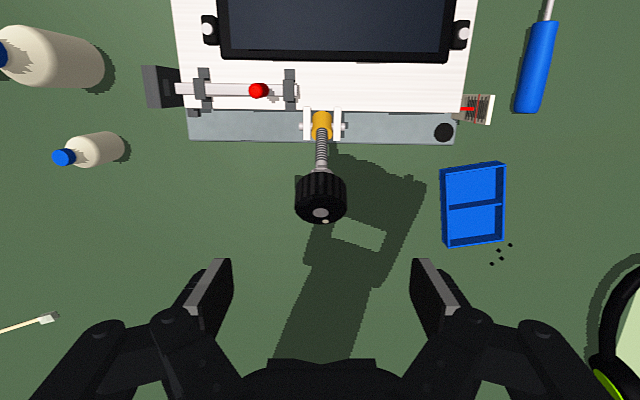

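The wrist view shows the knob at (320,195), with its white axis cap at (321,212). The pin is at (258,90) and the pointer and scale at (475,108). I'll check the stage pose against this view.

```bash
cat >> h.py <<'E'
from scipy.spatial.transform import Rotation as R
def wproj(q,st,p=None):
    m=ctrl.camera_model('wrist');K=np.array(m['intrinsics']);T=np.array(m['tool_from_camera'])
    w=S(P if p is None else p,q); t=R.from_quat(st['tcp_rot']).as_matrix().T@(w-st['eef_pos'])
    c=T[:3,:3].T@(t-T[:3,3]); u=K@[c[0],-c[1],-c[2]]; return u[:2]/u[2]
E
python3 - <<'E'
from h import *
from scipy.optimize import least_squares as ls
np.set_printoptions(precision=4,suppress=True)
st=ctrl.get_state(); print(st['eef_pos'],st['tcp_rot'])
ob=[((258,90),(-72,51,122)),((321,212),(-161.5,0,151.6)),((188,140),(-130,155,12)),((451,143),(-130,-155,12)),((320,218),(-165,0,149))][:4]
f=lambda p:np.concatenate([wproj(q,st,p)-uv for uv,q in ob])
print(f(P).reshape(-1,2))
r=ls(f,P); print(r.x,r.fun.reshape(-1,2))
E
```

```text
[ 0.4939 -0.0919  0.2308] [ 0.9999 -0.0112 -0.0005 -0.0002]
[[-8.1594  0.1686]
 [-5.9393  1.8937]
 [-4.1837  2.3836]
 [-0.5676  2.5571]]
[ 0.6496 -0.0985 -0.0369] [[-2.0619 -1.6648]
 [-0.0015  0.4179]
 [-0.3706  1.0431]
 [ 3.5138  1.7929]]
```

Run:
```python
from h import *
np.set_printoptions(precision=4,suppress=True)
st=ctrl.get_state(); print(st['eef_pos'],st['tcp_rot'],st['dq'])
im=snap('wrist','w2.png').astype(int)
def red(a):
    m=(a[:,:,0]>140)&(a[:,:,1]<70)&(a[:,:,2]<70); m[:,400:]=0; v,u=np.nonzero(m); return u.mean(),v.mean(),u.min(),u.max()
print(red(im),red(cv2.imread('pics/w1.png')[:,:,::-1].astype(int)))
```

```text
[ 0.4939 -0.0919  0.2308] [ 0.9999 -0.0112 -0.0005 -0.0002] [-0.0616 -0.0039  0.0048 -0.0186  0.0012 -0.0127]
(np.float64(252.01226993865032), np.float64(89.50920245398773), np.int64(246), np.int64(259)) (np.float64(255.2574850299401), np.float64(90.20359281437126), np.int64(249), np.int64(263))
```

```bash
sed -i 's/^P=.*/P=[0.6490,-0.0953,-0.0355]/' h.py; python3 -c "
from h import *
goto((-154,0,120))"
```

```text
shift [ 0.0016 -0.0035  0.1109] yaw 0.0109 t 1.6 j6 1.207 F [0.2 0.4 0.6] op 1.003
```

Emit:
{"method": "move_arm", "body": {"plan": [{"x":0,"y":-0.001,"z":0.04,"yaw":0.01,"fingers":0},{"x":0,"y":-0.001,"z":0.08,"yaw":0.01,"fingers":0},{"x":0,"y":-0.001,"z":0.11,"yaw":0.01,"fingers":0},{"x":0,"y":-0.001,"z":0.11,"yaw":0.01,"fingers":0},{"x":0,"y":-0.001,"z":0.11,"yaw":0.01,"fingers":0}]}}

```text
time: 2.1
eef_pos: [0.4934, -0.0943, 0.1215]
tcp_rot: [1.0, -0.02, -0.0, -0.0]
contact_force: [0.2, -0.5, 0.3]
opening: 0.997
finger_force: 0.0
```

```bash
python3 -c "
from h import *
goto((-154,0,120)); st=ctrl.get_state()
im=snap('wrist','w3.png')
for z in (40,66,92):
  u=wproj((-86,-147,z),st);print(z,u)
u=wproj((-86,-143,66),st).astype(int)
c=im[max(u[1]-45,0):u[1]+45,max(0,u[0]-60):u[0]+60]
cv2.imwrite('pics/w3c.png',cv2.resize(c,None,fx=6,fy=6,interpolation=cv2.INTER_CUBIC)[:,:,::-1]); print(max(0,u[0]-60),max(u[1]-45,0))
"
```

```text
shift [ 0.0015 -0.0045  0.0015] yaw -0.0035 t 2.1 j6 1.219 F [ 0.2 -0.5  0.3] op 0.997
40 [523.92387994 109.98908551]
66 [550.02831939 112.31479811]
92 [583.83376509 115.32661344]
483 67
```

View pics/w3c.png

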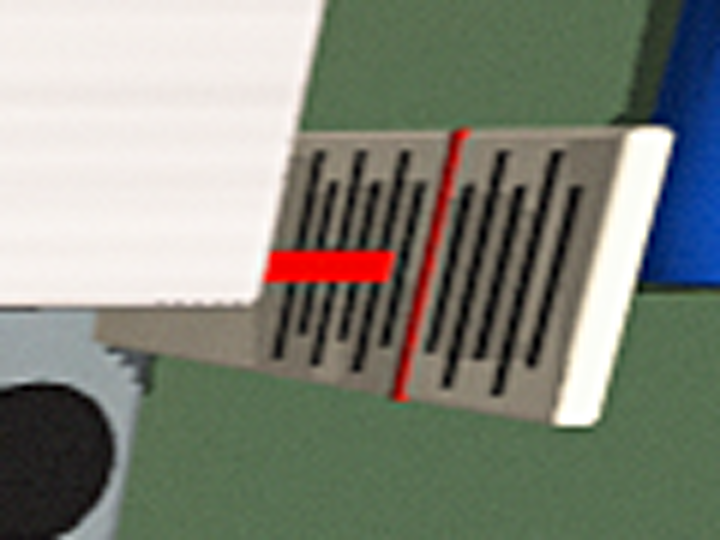

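The enlarged crop shows the scale's red line at crop (428,265) and the pointer tip at (393,265). The pointer is below the line by about 35 crop px, roughly 1.5°, so the knob needs about 3 rad clockwise. I'll use several limited yaw strokes, opening the fingers and going back between them.

Emit:
{"method": "move_arm", "body": {"plan": [{"x":0.001,"y":-0.004,"z":0.002,"yaw":-0.15,"fingers":0.2},{"x":0.001,"y":-0.004,"z":0.002,"yaw":-0.3,"fingers":0.2},{"x":0.001,"y":-0.004,"z":0.002,"yaw":-0.45,"fingers":0.2},{"x":0.001,"y":-0.004,"z":0.002,"yaw":-0.45,"fingers":0.2},{"x":0.001,"y":-0.004,"z":0.002,"yaw":-0.45,"fingers":0.2}], "force": 30}}

```text
time: 2.65
eef_pos: [0.496, -0.0899, 0.1213]
tcp_rot: [0.979, 0.203, 0.002, 0.001]
contact_force: [0.0, 0.7, 0.2]
opening: 0.797
finger_force: 0.0
```

```bash
python3 -c "
from h import *
goto((-154,0,120),.45)"
```

```text
shift [-0.0008 -0.0004  0.0013] yaw -0.0052 t 2.65 j6 0.781 F [0.  0.7 0.2] op 0.797
```

Positioned on the knob. Now I close the fingers.

Emit:
{"method": "move_arm", "body": {"plan": [{"x":0,"y":0,"z":0,"yaw":0,"fingers":1},{"x":0,"y":0,"z":0,"yaw":0,"fingers":1},{"x":0,"y":0,"z":0,"yaw":0,"fingers":1},{"x":0,"y":0,"z":0,"yaw":0,"fingers":1}], "force": 30}}

```text
time: 3.05
eef_pos: [0.4955, -0.09, 0.1205]
tcp_rot: [0.979, 0.205, 0.001, 0.001]
contact_force: [-2.8, -2.1, 5.1]
opening: 0.495
finger_force: 29.9
```

Emit:
{"method": "move_arm", "body": {"plan": [{"x":0,"y":0,"z":0,"yaw":0.15,"fingers":1},{"x":0,"y":0,"z":0,"yaw":0.3,"fingers":1},{"x":0,"y":0,"z":0,"yaw":0.45,"fingers":1},{"x":0,"y":0,"z":0,"yaw":0.45,"fingers":1}]}}

```text
time: 3.45
eef_pos: [0.4961, -0.089, 0.12]
tcp_rot: [1.0, -0.019, 0.002, -0.0]
contact_force: [3.3, 1.4, 2.2]
opening: 0.461
finger_force: 31.5
```

```bash
cat >> h.py <<'E'
def gap(f,view=False):  # pointer tip vs red line, pixels, in wrist image
    st=ctrl.get_state(); im=snap('wrist',f)
    u,v=wproj((-86,-147,71),st).astype(int); x0,y0=max(u-50,0),max(v-40,0)
    c=im[y0:v+40,x0:u+50]; k=cv2.resize(c,None,fx=6,fy=6,interpolation=cv2.INTER_CUBIC)
    cv2.imwrite('pics/c'+f,k[:,:,::-1]); a=k.astype(int)
    r=a[:,:,0]-(a[:,:,1]+a[:,:,2])/2
    for y in range(0,k.shape[0],10):
        x=np.nonzero(r[y]>90)[0]
        if len(x): 
            s=np.split(x,np.nonzero(np.diff(x)>3)[0]+1); print(y,[(g[0],g[-1]) for g in s])
    print('origin',x0,y0)
E
python3 -c "
from h import *
goto((-154,0,120)); gap('g1.png')"
```

```text
shift [-0.0009  0.0009 -0.    ] yaw -0.0023 t 3.45 j6 1.228 F [3.3 1.4 2.2] op 0.461
110 [(np.int64(317), np.int64(328))]
120 [(np.int64(314), np.int64(324))]
130 [(np.int64(312), np.int64(321))]
140 [(np.int64(309), np.int64(320))]
150 [(np.int64(308), np.int64(316))]
160 [(np.int64(304), np.int64(315))]
170 [(np.int64(302), np.int64(308))]
180 [(np.int64(300), np.int64(309))]
190 [(np.int64(298), np.int64(309))]
200 [(np.int64(295), np.int64(302))]
210 [(np.int64(293), np.int64(302))]
220 [(np.int64(290), np.int64(302))]
230 [(np.int64(131), np.int64(257)), (np.int64(288), np.int64(295))]
240 [(np.int64(130), np.int64(257)), (np.int64(286), np.int64(297))]
250 [(np.int64(128), np.int64(252)), (np.int64(283), np.int64(290))]
260 [(np.int64(281), np.int64(290))]
270 [(np.int64(278), np.int64(287))]
280 [(np.int64(276), np.int64(286))]
290 [(np.int64(273), np.int64(284))]
300 [(np.int64(271), np.int64(279))]
310 [(np.int64(269), np.int64(279))]
320 [(np.int64(268), np.int64(276))]
330 [(np.int64(264), np.int64(273))]
340 [(np.int64(263), np.int64(272))]
350 [(np.int64(259), np.int64(268))]
360 [(np.int64(257), np.int64(266))]
370 [(np.int64(258), np.int64(269))]
origin 515 77
```

Emit:
{"method": "move_arm", "body": {"plan": [{"x":0,"y":0,"z":0,"yaw":0.15,"fingers":1},{"x":0,"y":0,"z":0,"yaw":0.3,"fingers":1},{"x":0,"y":0,"z":0,"yaw":0.45,"fingers":1},{"x":0,"y":0,"z":0,"yaw":0.45,"fingers":1}]}}

```text
time: 3.9
eef_pos: [0.4969, -0.0891, 0.1195]
tcp_rot: [0.97, -0.243, 0.003, -0.001]
contact_force: [11.2, 5.0, -3.8]
opening: 0.463
finger_force: 119.2
```

```bash
cat >> h.py <<'E'
def gapim(im):  # im RGB; sub-pixel via upscaling; returns line u at tip row, tip u (image px)
    k=cv2.resize(im[:,400:],None,fx=6,fy=6,interpolation=cv2.INTER_CUBIC).astype(int)
    r=(k[:,:,0]-(k[:,:,1]+k[:,:,2])/2>90).astype(np.uint8)
    n,l,s,c=cv2.connectedComponentsWithStats(r)
    L=[(s[i].tolist(),c[i].round(1).tolist()) for i in range(1,n) if s[i][4]>300]
    return L
E
python3 -c "
from h import *
for f in ('w3','g1'): print(f,gapim(cv2.imread('pics/%s.png'%f)[:,:,::-1]))
goto((-154,0,120),-.45); im=snap('wrist','g2.png'); print(gapim(im))
a=cv2.imread('pics/g1.png')[100:300,220:420];b=cv2.imread('pics/g2.png')[100:300,220:420]
cv2.imwrite('pics/kn.png',cv2.resize(np.hstack([a,b]),None,fx=2,fy=2))"
```

```text
w3 [([892, 531, 76, 273, 2886], [927.0, 665.6]), ([760, 652, 134, 33, 4167], [826.8, 668.1])]
g1 [([946, 564, 81, 270, 2873], [982.0, 696.1]), ([817, 683, 133, 33, 4081], [883.1, 698.7])]
shift [-0.0012  0.0015 -0.0005] yaw -0.005 t 3.9 j6 1.68 F [11.2  5.  -3.8] op 0.463
[([622, 0, 71, 211, 2431], [655.1, 105.5]), ([472, 66, 150, 101, 5703], [546.5, 115.0])]
```

View pics/kn.png

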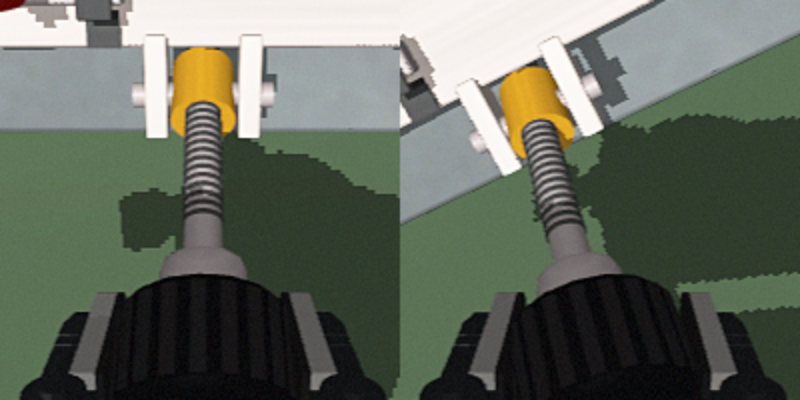

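Emit:
{"method": "move_arm", "body": {"plan": [{"x":0,"y":0,"z":0,"yaw":0,"fingers":0.3},{"x":0,"y":0,"z":0,"yaw":0,"fingers":0.3},{"x":-0.001,"y":0.001,"z":0,"yaw":-0.15,"fingers":0.3},{"x":-0.001,"y":0.001,"z":0,"yaw":-0.3,"fingers":0.3},{"x":-0.001,"y":0.001,"z":0,"yaw":-0.45,"fingers":0.3}]}}

```text
time: 4.45
eef_pos: [0.4925, -0.0896, 0.1185]
tcp_rot: [1.0, -0.015, -0.001, -0.0]
contact_force: [0.3, -0.5, 0.8]
opening: 0.701
finger_force: 0.0
```

```bash
python3 -c "
from h import *
im=snap('wrist','g3.png'); goto((-154,0,120),0); im=snap('wrist','g3.png');print(gapim(im));goto((-154,0,120),0); "
```

```text
shift [ 0.0026  0.0002 -0.0015] yaw 0.01 t 4.5 j6 1.214 F [ 0.4 -0.3 -0.2] op 0.7
[([964, 544, 85, 275, 2997], [1003.3, 678.6]), ([839, 664, 135, 35, 4281], [906.6, 680.9])]
shift [ 0.0025  0.0002 -0.0014] yaw -0.0006 t 4.55 j6 1.225 F [-0.5  0.1  0.2] op 0.705
```

The pads lie across the lean there and slide along the screw axis, so the knob turned only about 0.3 rad. If the fingers close along stage x instead, the two pads touch the knob's rims almost exactly opposite each other and drive it without axial slip. I turn the tool 90° and go to the start of a stroke there.

Emit:
{"method": "move_arm", "body": {"plan": [{"x":0.002,"y":0,"z":-0.006,"yaw":-0.15,"fingers":0.2},{"x":0.002,"y":0,"z":-0.006,"yaw":-0.3,"fingers":0.2},{"x":0.002,"y":0,"z":-0.006,"yaw":-0.45,"fingers":0.2},{"x":0.002,"y":0,"z":-0.006,"yaw":-0.6,"fingers":0.2},{"x":0.002,"y":0,"z":-0.006,"yaw":-0.75,"fingers":0.2}], "force": 40}}

```text
time: 5.05
eef_pos: [0.4949, -0.0897, 0.1248]
tcp_rot: [0.937, 0.351, -0.001, -0.0]
contact_force: [1.0, 0.2, -0.4]
opening: 0.8
finger_force: 0.0
```

Emit:
{"method": "move_arm", "body": {"plan": [{"x":0,"y":0,"z":0,"yaw":-0.15,"fingers":0.2},{"x":0,"y":0,"z":0,"yaw":-0.3,"fingers":0.2},{"x":0,"y":0,"z":0,"yaw":-0.45,"fingers":0.2},{"x":0,"y":0,"z":0,"yaw":-0.6,"fingers":0.2},{"x":0,"y":0,"z":0,"yaw":-0.75,"fingers":0.2}]}}

```text
time: 5.55
eef_pos: [0.4949, -0.0897, 0.1248]
tcp_rot: [0.743, 0.669, -0.001, -0.001]
contact_force: [0.9, -0.5, 0.0]
opening: 0.802
finger_force: 0.0
```

Emit:
{"method": "move_arm", "body": {"plan": [{"x":0,"y":0,"z":0,"yaw":-0.15,"fingers":0.2},{"x":0,"y":0,"z":0,"yaw":-0.3,"fingers":0.2},{"x":0,"y":0,"z":0,"yaw":-0.45,"fingers":0.2},{"x":0,"y":0,"z":0,"yaw":-0.5,"fingers":0.2},{"x":0,"y":0,"z":0,"yaw":-0.5,"fingers":0.2}]}}

```text
time: 6.05
eef_pos: [0.4949, -0.0897, 0.1249]
tcp_rot: [0.557, 0.831, -0.0, -0.001]
contact_force: [-0.3, 0.3, 0.6]
opening: 0.8
finger_force: 0.0
```

```bash
python3 -c "
from h import *
goto((-154,0,125),2.07)"
```

```text
shift [-0.0002  0.0001 -0.0001] yaw -0.0739 t 6.05 j6 -0.771 F [-0.3  0.3  0.6] op 0.8
```

Emit:
{"method": "move_arm", "body": {"plan": [{"x":0,"y":0,"z":0,"yaw":0,"fingers":1},{"x":0,"y":0,"z":0,"yaw":0,"fingers":1},{"x":0,"y":0,"z":0,"yaw":0,"fingers":1},{"x":0,"y":0,"z":0,"yaw":0,"fingers":1}], "force": 40}}

```text
time: 6.45
eef_pos: [0.4974, -0.0889, 0.1264]
tcp_rot: [0.557, 0.831, 0.002, 0.002]
contact_force: [4.7, 4.4, 1.3]
opening: 0.501
finger_force: 40.3
```

Emit:
{"method": "move_arm", "body": {"plan": [{"x":0,"y":0,"z":0,"yaw":0.14,"fingers":1},{"x":0,"y":0,"z":0,"yaw":0.28,"fingers":1},{"x":0,"y":0,"z":0,"yaw":0.42,"fingers":1},{"x":0,"y":0,"z":0,"yaw":0.42,"fingers":1}]}}

```text
time: 6.85
eef_pos: [0.4975, -0.0893, 0.1265]
tcp_rot: [0.719, 0.695, 0.002, 0.002]
contact_force: [5.2, 2.6, 0.2]
opening: 0.499
finger_force: 40.5
```

Emit:
{"method": "move_arm", "body": {"plan": [{"x":0,"y":0,"z":0,"yaw":0.14,"fingers":1},{"x":0,"y":0,"z":0,"yaw":0.28,"fingers":1},{"x":0,"y":0,"z":0,"yaw":0.42,"fingers":1},{"x":0,"y":0,"z":0,"yaw":0.42,"fingers":1}]}}

```text
time: 7.25
eef_pos: [0.4973, -0.0895, 0.1262]
tcp_rot: [0.848, 0.531, 0.002, 0.001]
contact_force: [4.5, 1.9, -0.5]
opening: 0.502
finger_force: 44.2
```

Emit:
{"method": "move_arm", "body": {"plan": [{"x":0,"y":0,"z":0,"yaw":0,"fingers":0.2},{"x":0,"y":0,"z":0,"yaw":0,"fingers":0.2},{"x":0,"y":0,"z":0,"yaw":0.15,"fingers":0.2},{"x":0,"y":0,"z":0,"yaw":0.3,"fingers":0.2},{"x":0,"y":0,"z":0,"yaw":0.45,"fingers":0.2}]}}

```text
time: 7.75
eef_pos: [0.4946, -0.0897, 0.1248]
tcp_rot: [0.945, 0.327, -0.001, -0.0]
contact_force: [-0.1, 0.1, -0.0]
opening: 0.798
finger_force: 0.0
```

```bash
python3 -c "
from h import *
goto((-154,0,125),0);im=snap('wrist','g4.png');print(gapim(im))"
```

```text
shift [ 0.0003  0.0004 -0.0002] yaw 0.7023 t 7.75 j6 0.523 F [-0.1  0.1 -0. ] op 0.798
[([725, 1553, 82, 76, 2869], [765.0, 1590.1]), ([728, 1560, 174, 146, 2002], [811.3, 1631.1])]
```

```bash
cat >> h.py <<'E'
def wray(u,v,st):
    m=ctrl.camera_model('wrist');K=np.array(m['intrinsics']);T=np.array(m['tool_from_camera'])
    d=np.linalg.inv(K)@np.vstack([u,v,np.ones(len(u))]); d=T[:3,:3]@(d*[[1],[-1],[-1]])
    M=R.from_quat(st['tcp_rot']).as_matrix(); o=M@T[:3,3]+st['eef_pos']; d=M@d
    c,s=np.cos(P[2]),np.sin(P[2]); W=np.array([[c,s,0],[-s,c,0],[0,0,1]])
    return (W@(o-[P[0],P[1],0]))*1000, W@d
def level(st,im,g=0):  # mm pointer tip is above(+)/below(-) red line, on the scale face
    k=cv2.resize(im,None,fx=6,fy=6,interpolation=cv2.INTER_CUBIC).astype(int)
    r=(k[:,:,0]-(k[:,:,1]+k[:,:,2])/2>90).astype(np.uint8)
    n,l,s,c=cv2.connectedComponentsWithStats(r); out=[]
    for i in range(1,n):
        if s[i][4]<300: continue
        v,u=np.nonzero(l==i); o,d=wray((u+.5)/6-.5,(v+.5)/6-.5,st)
        q=o[:,None]+d*((-147-o[1])/d[1])
        if -110<q[0].mean()<-60 and 20<q[2].mean()<95: out.append(q)
    out.sort(key=lambda q:q[0].std())
    ptr,line=out[0],out[-1]; h=out[:]
    # line = larger x-spread
    o,_=wray([0],[0],st)
    zt=ptr[2].max(); e=ptr[:,ptr[2]>zt-.4].mean(1)
    f=np.polyfit(line[0],line[2],1); zl=np.polyval(f,e[0])
    print(len(out),'line z',zl.round(2),'tilt',f[0].round(3),'x',line[0].min().round(1),line[0].max().round(1),'tip x,z',e[[0,2]].round(2),'diff mm',(zt-zl).round(2),'cam',o.round(0))
E
python3 - <<'E'
from h import *
M=lambda p,q:dict(eef_pos=np.array(p),tcp_rot=np.array(q))
rd=lambda f:cv2.imread('pics/'+f)[:,:,::-1]
level(M([.4934,-.0943,.1215],[1,-.02,0,0]),rd('w3.png'))
level(M([.4961,-.089,.12],[1,-.019,.002,0]),rd('g1.png'))
level(ctrl.get_state(),rd('g3.png')) if 0 else None
level(M([.4925,-.0896,.1185],[1,-.015,-.001,0]),rd('g3.png'))
st=ctrl.get_state(); level(st,snap('wrist','g5.png'))
E
```

```text
2 line z 68.22 tilt 0.005 x -99.0 -72.4 tip x,z [-85.77  62.9 ] diff mm -5.09 cam [-74.  -5. 264.]
2 line z 68.05 tilt 0.003 x -99.0 -72.5 tip x,z [-85.83  63.19] diff mm -4.62 cam [-72.   1. 263.]
2 line z 68.62 tilt 0.01 x -99.8 -73.3 tip x,z [-86.71  64.25] diff mm -4.15 cam [-75.   1. 261.]
2 line z 69.45 tilt -0.001 x -98.1 -71.7 tip x,z [-84.91  66.38] diff mm -2.86 cam [-92.  53. 267.]
```

Emit:
{"method": "move_arm", "body": {"plan": [{"x":0,"y":0,"z":0,"yaw":-0.15,"fingers":0.2},{"x":0,"y":0,"z":0,"yaw":-0.3,"fingers":0.2},{"x":0,"y":0,"z":0,"yaw":-0.45,"fingers":0.2},{"x":0,"y":0,"z":0,"yaw":-0.6,"fingers":0.2},{"x":0,"y":0,"z":0,"yaw":-0.75,"fingers":0.2}]}}

```text
time: 8.35
eef_pos: [0.495, -0.0897, 0.1251]
tcp_rot: [0.754, 0.657, -0.0, -0.0]
contact_force: [-0.4, -0.1, 0.2]
opening: 0.799
finger_force: 0.0
```

Emit:
{"method": "move_arm", "body": {"plan": [{"x":0,"y":0,"z":0,"yaw":-0.15,"fingers":0.2},{"x":0,"y":0,"z":0,"yaw":-0.3,"fingers":0.2},{"x":0,"y":0,"z":0,"yaw":-0.45,"fingers":0.2},{"x":0,"y":0,"z":0,"yaw":-0.58,"fingers":0.2},{"x":0,"y":0,"z":0,"yaw":-0.58,"fingers":0.2}]}}

```text
time: 8.85
eef_pos: [0.495, -0.0897, 0.1251]
tcp_rot: [0.538, 0.843, -0.0, -0.0]
contact_force: [0.6, -0.1, 0.6]
opening: 0.8
finger_force: 0.0
```

Emit:
{"method": "move_arm", "body": {"plan": [{"x":0,"y":0,"z":0,"yaw":0,"fingers":1},{"x":0,"y":0,"z":0,"yaw":0,"fingers":1},{"x":0,"y":0,"z":0,"yaw":0,"fingers":1},{"x":0,"y":0,"z":0,"yaw":0,"fingers":1}], "force": 40}}

```text
time: 9.25
eef_pos: [0.4974, -0.0889, 0.1265]
tcp_rot: [0.54, 0.842, 0.002, 0.002]
contact_force: [3.1, 3.1, 1.4]
opening: 0.504
finger_force: 40.3
```

Emit:
{"method": "move_arm", "body": {"plan": [{"x":0,"y":0,"z":0,"yaw":0.14,"fingers":1},{"x":0,"y":0,"z":0,"yaw":0.28,"fingers":1},{"x":0,"y":0,"z":0,"yaw":0.42,"fingers":1},{"x":0,"y":0,"z":0,"yaw":0.56,"fingers":1},{"x":0,"y":0,"z":0,"yaw":0.7,"fingers":1}]}}

```text
time: 9.75
eef_pos: [0.4974, -0.0895, 0.1266]
tcp_rot: [0.797, 0.604, 0.002, 0.002]
contact_force: [5.2, 3.4, -0.1]
opening: 0.502
finger_force: 41.7
```

Emit:
{"method": "move_arm", "body": {"plan": [{"x":0,"y":0,"z":0,"yaw":0.14,"fingers":1},{"x":0,"y":0,"z":0,"yaw":0.14,"fingers":1},{"x":0,"y":0,"z":0,"yaw":0.14,"fingers":0.2},{"x":0,"y":0,"z":0,"yaw":0.14,"fingers":0.2}]}}

```text
time: 10.15
eef_pos: [0.4947, -0.0897, 0.1249]
tcp_rot: [0.835, 0.55, -0.001, -0.001]
contact_force: [-0.1, 1.5, 0.0]
opening: 0.793
finger_force: 0.0
```

Emit:
{"method": "move_arm", "body": {"plan": [{"x":0,"y":0,"z":0,"yaw":0.15,"fingers":0.2},{"x":0,"y":0,"z":0,"yaw":0.3,"fingers":0.2},{"x":0,"y":0,"z":0,"yaw":0.45,"fingers":0.2},{"x":0,"y":0,"z":0,"yaw":0.45,"fingers":0.2},{"x":0,"y":0,"z":0,"yaw":0.45,"fingers":0.2}]}}

```text
time: 10.65
eef_pos: [0.495, -0.0897, 0.125]
tcp_rot: [0.937, 0.351, -0.001, -0.0]
contact_force: [-0.2, -0.6, -0.9]
opening: 0.799
finger_force: 0.0
```

```bash
python3 -c "
from h import *
goto((-154,0,125),0);st=ctrl.get_state(); level(st,snap('wrist','g6.png'))"
```

```text
shift [ 0.      0.0002 -0.    ] yaw 0.7518 t 10.65 j6 0.474 F [-0.2 -0.6 -0.9] op 0.799
3 line z 69.54 tilt -0.0 x -93.5 -72.0 tip x,z [-84.69  67.66] diff mm -1.63 cam [-94.  56. 268.]
```

```bash
python3 -c "
from h import *
goto((-154,-90,185),0)"
```

```text
shift [-0.0615  0.0658 -0.0599] yaw 0.7513 t 10.7 j6 0.474 F [-0.6 -0.7  0.5] op 0.798
```

Emit:
{"method": "move_arm", "body": {"plan": [{"x":0,"y":0,"z":-0.045,"yaw":0.15,"fingers":0.2},{"x":-0.015,"y":0.015,"z":-0.06,"yaw":0.3,"fingers":0.2},{"x":-0.04,"y":0.04,"z":-0.06,"yaw":0.45,"fingers":0.2},{"x":-0.061,"y":0.066,"z":-0.06,"yaw":0.6,"fingers":0.2},{"x":-0.061,"y":0.066,"z":-0.06,"yaw":0.75,"fingers":0.2}]}}

```text
time: 11.2
eef_pos: [0.4925, -0.1829, 0.1859]
tcp_rot: [1.0, -0.022, 0.0, 0.001]
contact_force: [0.2, -0.1, -0.8]
opening: 0.796
finger_force: 0.0
```

Emit:
{"method": "move_arm", "body": {"plan": [{"x":0,"y":0,"z":0,"yaw":0,"fingers":0.2},{"x":0,"y":0,"z":0,"yaw":0,"fingers":0.2},{"x":0,"y":0,"z":0,"yaw":0,"fingers":0.2}]}}

```text
time: 11.5
eef_pos: [0.4924, -0.1789, 0.1851]
tcp_rot: [1.0, -0.017, -0.0, -0.0]
contact_force: [-0.0, -0.3, -0.6]
opening: 0.799
finger_force: 0.0
```

```bash
python3 -c "
from h import *
goto((-154,0,125),0);st=ctrl.get_state(); im=snap('wrist','g7.png');level(st,im)
u,v=wproj((-86,-140,71),st).astype(int);print(u,v)
c=im[v-35:v+35,u-45:u+45];cv2.imwrite('pics/g7c.png',cv2.resize(c,None,fx=7,fy=7,interpolation=cv2.INTER_CUBIC)[:,:,::-1])"
```

```text
shift [-0.0002 -0.0891  0.0601] yaw 0.0019 t 11.5 j6 1.062 F [-0.  -0.3 -0.6] op 0.799
1 line z 43.4 tilt 9.339 x -92.7 -79.3 tip x,z [-85.03  65.97] diff mm 22.57 cam [-72. -90. 328.]
383 111
```

View pics/g7c.png

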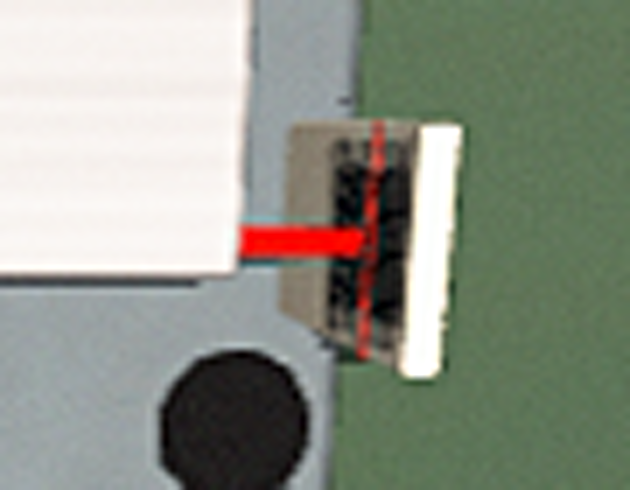

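The pointer is at crop (300,242), ending at about x=364, and the line runs at about x=370, so the standoff is about 0.45 mm. Combined with the previous view, roughly 1.2 mm (0.4°) of droop remains, which is one more stroke.

Emit:
{"method": "move_arm", "body": {"plan": [{"x":0,"y":-0.03,"z":0,"yaw":-0.15,"fingers":0.2},{"x":0,"y":-0.06,"z":0,"yaw":-0.3,"fingers":0.2},{"x":0,"y":-0.089,"z":0,"yaw":-0.45,"fingers":0.2},{"x":0,"y":-0.089,"z":0,"yaw":-0.6,"fingers":0.2},{"x":0,"y":-0.089,"z":0,"yaw":-0.75,"fingers":0.2}]}}

```text
time: 12.05
eef_pos: [0.4957, -0.089, 0.1853]
tcp_rot: [0.935, 0.354, 0.0, 0.0]
contact_force: [0.1, -1.4, -0.2]
opening: 0.801
finger_force: 0.0
```

Emit:
{"method": "move_arm", "body": {"plan": [{"x":0,"y":0,"z":0,"yaw":-0.15,"fingers":0.2},{"x":0,"y":0,"z":0,"yaw":-0.3,"fingers":0.2},{"x":0,"y":0,"z":0,"yaw":-0.45,"fingers":0.2},{"x":0,"y":0,"z":0,"yaw":-0.6,"fingers":0.2},{"x":0,"y":0,"z":0,"yaw":-0.75,"fingers":0.2}]}}

```text
time: 12.55
eef_pos: [0.4957, -0.0899, 0.1853]
tcp_rot: [0.741, 0.671, -0.0, -0.0]
contact_force: [0.2, 0.8, -0.8]
opening: 0.804
finger_force: 0.0
```

```bash
python3 -c "
from h import *
goto((-154,0,125),2.02)"
```

```text
shift [ 0.     -0.0006  0.0603] yaw -0.5126 t 12.55 j6 -0.282 F [ 0.2  0.8 -0.8] op 0.804
```

Emit:
{"method": "move_arm", "body": {"plan": [{"x":0,"y":0,"z":0.03,"yaw":-0.15,"fingers":0.2},{"x":0,"y":0,"z":0.06,"yaw":-0.3,"fingers":0.2},{"x":0,"y":0,"z":0.06,"yaw":-0.45,"fingers":0.2},{"x":0,"y":0,"z":0.06,"yaw":-0.51,"fingers":0.2},{"x":0,"y":0,"z":0.06,"yaw":-0.51,"fingers":0.2}]}}

```text
time: 13.05
eef_pos: [0.4957, -0.09, 0.125]
tcp_rot: [0.551, 0.835, -0.0, -0.0]
contact_force: [-0.7, -0.1, 0.1]
opening: 0.802
finger_force: 0.0
```

Emit:
{"method": "move_arm", "body": {"plan": [{"x":0,"y":0,"z":0,"yaw":0,"fingers":1},{"x":0,"y":0,"z":0,"yaw":0,"fingers":1},{"x":0,"y":0,"z":0,"yaw":0,"fingers":1},{"x":0,"y":0,"z":0,"yaw":0,"fingers":1}], "force": 40}}

```text
time: 13.45
eef_pos: [0.4978, -0.0897, 0.1268]
tcp_rot: [0.552, 0.834, 0.002, 0.002]
contact_force: [2.9, 3.9, 2.0]
opening: 0.507
finger_force: 40.3
```

Emit:
{"method": "move_arm", "body": {"plan": [{"x":0,"y":0,"z":0,"yaw":0.14,"fingers":1},{"x":0,"y":0,"z":0,"yaw":0.28,"fingers":1},{"x":0,"y":0,"z":0,"yaw":0.42,"fingers":1},{"x":0,"y":0,"z":0,"yaw":0.56,"fingers":1},{"x":0,"y":0,"z":0,"yaw":0.7,"fingers":1}]}}

```text
time: 13.95
eef_pos: [0.4972, -0.0902, 0.1266]
tcp_rot: [0.806, 0.592, 0.001, 0.001]
contact_force: [3.4, 2.7, 0.2]
opening: 0.502
finger_force: 42.0
```

Emit:
{"method": "move_arm", "body": {"plan": [{"x":0,"y":0,"z":0,"yaw":0.11,"fingers":1},{"x":0,"y":0,"z":0,"yaw":0.11,"fingers":1},{"x":0,"y":0,"z":0,"yaw":0.11,"fingers":0.2},{"x":0,"y":0,"z":0,"yaw":0.11,"fingers":0.2}]}}

```text
time: 14.35
eef_pos: [0.4953, -0.0906, 0.125]
tcp_rot: [0.835, 0.55, -0.001, -0.0]
contact_force: [-0.5, -0.0, -0.7]
opening: 0.797
finger_force: 0.0
```

Emit:
{"method": "move_arm", "body": {"plan": [{"x":0,"y":0,"z":0,"yaw":0.15,"fingers":0.2},{"x":0,"y":0,"z":0,"yaw":0.3,"fingers":0.2},{"x":0,"y":0,"z":0,"yaw":0.45,"fingers":0.2},{"x":0,"y":0,"z":0,"yaw":0.48,"fingers":0.2},{"x":0,"y":0,"z":0,"yaw":0.48,"fingers":0.2}]}}

```text
time: 14.85
eef_pos: [0.4955, -0.0906, 0.125]
tcp_rot: [0.942, 0.336, -0.0, -0.0]
contact_force: [-0.7, 0.5, 0.4]
opening: 0.797
finger_force: 0.0
```

```bash
python3 -c "
from h import *
goto((-154,0,125),0);st=ctrl.get_state(); im=snap('wrist','g8.png');
u,v=wproj((-86,-143,71),st).astype(int);print(u,v)
x0=min(max(u-45,0),550);y0=min(max(v-35,0),330)
c=im[y0:y0+70,x0:x0+90];cv2.imwrite('pics/g8c.png',cv2.resize(c,None,fx=7,fy=7,interpolation=cv2.INTER_CUBIC)[:,:,::-1]);print(x0,y0);level(st,im)"
```

```text
shift [ 0.0002 -0.0008  0.    ] yaw 0.7209 t 14.85 j6 0.503 F [-0.7  0.5  0.4] op 0.797
528 272
483 237
2 line z 69.11 tilt 0.042 x -83.1 -71.9 tip x,z [-89.23  70.3 ] diff mm 1.44 cam [-92.  53. 268.]
```

View pics/g8c.png

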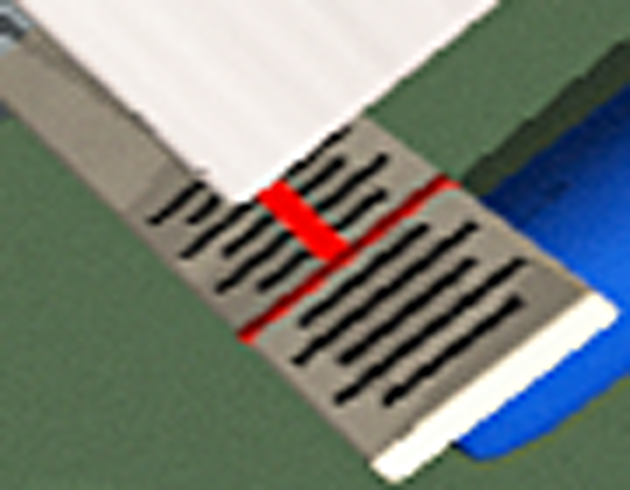

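```bash
cat >> h.py <<'E'
def level2(st,im,show=True):  # bright red pointer vs dark red line, on plane y=-147
    # resample the scale face: rows z (0.1 mm), cols x (0.1 mm)
    xs=np.arange(-102,-70,.1); zs=np.arange(90,45,-.1)
    u0=[wproj((x,-147,z),st) for x,z in ((xs[0],zs[0]),(xs[-1],zs[0]),(xs[-1],zs[-1]),(xs[0],zs[-1]))]
    n,m=len(zs),len(xs)
    H=cv2.getPerspectiveTransform(np.float32(u0),np.float32([[0,0],[m-1,0],[m-1,n-1],[0,n-1]]))
    f=cv2.warpPerspective(im,H,(m,n),flags=cv2.INTER_CUBIC).astype(float)
    r=f[:,:,0]-(f[:,:,1]+f[:,:,2])/2
    w=np.clip(r[:,60:80].mean(1)-20,0,None),np.clip(r[:,240:270].mean(1)-20,0,None)
    zl=[(zs*a*(a>.5*a.max())).sum()/(a*(a>.5*a.max())).sum() for a in w]
    X=np.nonzero((r[150:240]>150).sum(0)>15)[0]; xc=int(X.mean()) if len(X) else -1
    pr=r[:,xc-6:xc+7].mean(1)
    j=np.nonzero(pr>.5*pr.max())[0]; 
    j0=[i for i in range(n) if pr[i]>165]
    print('zl',np.round(zl,2),'x',xs[xc].round(1),'len',len(X),'top z(pr>165)',zs[min(j0)].round(2) if j0 else None)
    b=int((90-np.mean(zl))*10); print('profile z rel line',[(round((90-i*.1)-np.mean(zl),1),int(pr[i])) for i in range(b-15,b+40,3)])
    return f
E
python3 -c "
from h import *
st=ctrl.get_state()
for f in('g6','g8'): level2(st,cv2.imread('pics/%s.png'%f)[:,:,::-1])"
```

```text
zl [72.48 73.07] x -89.0 len 30 top z(pr>165) 73.0
profile z rel line [(np.float64(1.5), 6), (np.float64(1.2), 22), (np.float64(0.9), 61), (np.float64(0.6), 114), (np.float64(0.3), 157), (np.float64(0.0), 170), (np.float64(-0.3), 147), (np.float64(-0.6), 117), (np.float64(-0.9), 75), (np.float64(-1.2), 39), (np.float64(-1.5), 29), (np.float64(-1.8), 60), (np.float64(-2.1), 120), (np.float64(-2.4), 185), (np.float64(-2.7), 233), (np.float64(-3.0), 251), (np.float64(-3.3), 251), (np.float64(-3.6), 249), (np.float64(-3.9), 246)]
zl [69.52 69.72] x -85.0 len 30 top z(pr>165) 68.7
profile z rel line [(np.float64(1.6), 6), (np.float64(1.3), 29), (np.float64(1.0), 74), (np.float64(0.7), 124), (np.float64(0.4), 152), (np.float64(0.1), 151), (np.float64(-0.2), 134), (np.float64(-0.5), 131), (np.float64(-0.8), 158), (np.float64(-1.1), 200), (np.float64(-1.4), 235), (np.float64(-1.7), 250), (np.float64(-2.0), 251), (np.float64(-2.3), 249), (np.float64(-2.6), 246), (np.float64(-2.9), 245), (np.float64(-3.2), 244), (np.float64(-3.5), 244), (np.float64(-3.8), 244)]
```

```bash
python3 -c "
from h import *
st=dict(eef_pos=np.array([.4924,-.1789,.1851]),tcp_rot=np.array([1,-.017,0,0]))
im=cv2.imread('pics/g7.png')[:,:,::-1]; print(im.shape)
f=level2(st,im)
r=f[:,:,0]-(f[:,:,1]+f[:,:,2])/2
for x in (100,120,140,160,170,175,180,200,240): print(x/10-102,[int(v) for v in r[150:330:6,x]])"
```

```text
(400, 640, 3)
zl [59.55 60.18] x -70.1 len 0 top z(pr>165) Noneh.py:78: RuntimeWarning: Mean of empty slice.
  pr=r[:,xc-6:xc+7].mean(1)
  ret = um.true_divide(
Traceback (most recent call last):
  File "h.py", line 82, in level2
    b=int((90-np.mean(zl))*10); print('profile z rel line',[(round((90-i*.1)-np.mean(zl),1),int(pr[i])) for i in range(b-15,b+40,3)])
                                                                                            ~~~^^^^^^^
ValueError: cannot convert float NaN to integer
```

```bash
python3 -c "
from h import *
im=cv2.imread('pics/g7.png')[:,:,::-1].astype(float); r=im[:,:,0]-(im[:,:,1]+im[:,:,2])/2
# crop origin u-45=338, v-35=76
for v in range(92,128,2): print(v,[int(a) for a in r[v,370:398]])"
```

```text
92 [6, 7, 17, 1, -12, -7, -7, -11, -12, -11, -9, -9, -11, -11, -11, -9, -9, -11, -11, -9, -10, -11, -14, -8, -8, -11, -9, -10]
94 [6, 7, 18, 0, -7, -9, -9, -11, -8, 6, 22, 17, 20, 18, 18, 17, 19, 17, 16, 16, 10, 63, 74, 10, 18, 19, 18, 19]
96 [4, 7, 17, -4, -8, -8, -7, -10, -3, 8, 16, 15, 15, 16, 15, 16, 6, 2, 11, 7, 19, 115, 111, -4, 4, 10, 12, 17]
98 [5, 10, 10, -6, -13, -11, -10, -9, -2, 14, 16, 16, 17, 18, 15, 12, 10, 6, 9, 9, 18, 111, 116, -4, 8, 6, 11, 20]
100 [6, 9, 11, -9, -12, -11, -9, -10, -2, 12, 19, 15, 16, 15, 17, 9, 0, 8, 4, -7, 35, 71, 54, -8, -1, 3, 10, 26]
102 [6, 6, 8, -9, -9, -8, -11, -12, 0, 18, 13, 17, 16, 13, 17, 11, 1, 0, 0, -7, 70, 85, 6, -4, 0, 4, 9, 26]
104 [3, 7, 6, -15, -9, -7, -10, -12, 0, 18, 12, 15, 15, 16, 18, 7, -3, -5, 0, -15, 99, 99, -15, -3, 6, 0, 8, 30]
106 [4, 8, 4, -17, -15, -15, -12, -16, -2, 12, 10, 12, 15, 11, 13, 6, 1, -7, -6, -15, 123, 139, -14, -1, -3, -1, 10, 24]
108 [2, 17, 104, 144, 137, 132, 134, 131, 136, 146, 146, 132, 109, 110, 110, 101, 96, 95, 106, 53, 93, 117, -15, 0, 5, 0, 13, 23]
110 [0, 10, 134, 250, 243, 240, 245, 242, 242, 2
[... 329 characters left out ...]
0]
116 [-12, -11, -11, -10, -12, -12, -10, -5, 13, 15, 15, 17, 16, 15, 14, 2, -2, -2, -9, 62, 94, 31, -5, 2, 2, 10, 26, 0]
118 [-10, -8, -8, -11, -10, -10, -11, -4, 16, 16, 16, 17, 16, 16, 15, -3, -1, -2, -14, 96, 95, -12, 3, -1, 0, 8, 25, 0]
120 [-11, -7, -9, -8, -11, -10, -11, -6, 10, 19, 19, 18, 16, 17, 9, 7, 7, 4, -6, 59, 80, -4, -5, 0, 4, 12, 25, 0]
122 [-7, -9, -8, -7, -10, -7, -11, -7, -9, -12, -12, 0, 16, 20, 17, 3, 8, 6, 0, 100, 116, -4, 2, 6, 11, 13, 15, 0]
124 [-7, -6, -10, -8, -11, -12, -9, -8, -8, -8, -8, -7, -8, -8, -5, 2, 14, 16, 16, 77, 72, 0, 6, 10, 15, 20, 5, 0]
126 [3, 2, 4, 4, -3, -7, -10, -8, -8, -9, -9, -8, -8, -8, -8, -6, -3, -10, -2, 118, 97, 9, 15, 16, 17, 26, 3, -1]
```

Sub-pixel profiles give a standoff of about 0.46 mm and about 0.55 mm (0.18°) of droop left, so I do a short final stroke of about 0.37 rad.

Emit:
{"method": "move_arm", "body": {"plan": [{"x":0,"y":0,"z":0,"yaw":-0.15,"fingers":0.2},{"x":0,"y":0,"z":0,"yaw":-0.3,"fingers":0.2},{"x":0,"y":0,"z":0,"yaw":-0.45,"fingers":0.2},{"x":0,"y":0,"z":0,"yaw":-0.6,"fingers":0.2},{"x":0,"y":0,"z":0,"yaw":-0.75,"fingers":0.2}]}}

```text
time: 15.4
eef_pos: [0.4957, -0.0906, 0.1252]
tcp_rot: [0.751, 0.66, -0.0, -0.0]
contact_force: [1.1, -0.8, -0.7]
opening: 0.799
finger_force: 0.0
```

Emit:
{"method": "move_arm", "body": {"plan": [{"x":0,"y":0,"z":0,"yaw":-0.14,"fingers":0.2},{"x":0,"y":0,"z":0,"yaw":-0.14,"fingers":1},{"x":0,"y":0,"z":0,"yaw":-0.14,"fingers":1},{"x":0,"y":0,"z":0,"yaw":-0.14,"fingers":1},{"x":0,"y":0,"z":0,"yaw":-0.14,"fingers":1}], "force": 40}}

```text
time: 15.9
eef_pos: [0.4975, -0.0906, 0.1264]
tcp_rot: [0.707, 0.707, 0.002, 0.002]
contact_force: [5.5, 1.9, 2.0]
opening: 0.498
finger_force: 40.2
```

Emit:
{"method": "move_arm", "body": {"plan": [{"x":0,"y":0,"z":0,"yaw":0.13,"fingers":1},{"x":0,"y":0,"z":0,"yaw":0.26,"fingers":1},{"x":0,"y":0,"z":0,"yaw":0.37,"fingers":1},{"x":0,"y":0,"z":0,"yaw":0.37,"fingers":1}]}}

```text
time: 16.3
eef_pos: [0.4969, -0.0906, 0.1262]
tcp_rot: [0.825, 0.565, 0.001, 0.001]
contact_force: [4.5, 1.1, 3.3]
opening: 0.501
finger_force: 42.8
```

Emit:
{"method": "move_arm", "body": {"plan": [{"x":0,"y":0,"z":0,"yaw":0,"fingers":0.2},{"x":0,"y":0,"z":0,"yaw":0,"fingers":0.2},{"x":0,"y":0,"z":0,"yaw":0.15,"fingers":0.2},{"x":0,"y":0,"z":0,"yaw":0.3,"fingers":0.2},{"x":0,"y":0,"z":0,"yaw":0.45,"fingers":0.2}]}}

```text
time: 16.8
eef_pos: [0.4944, -0.0905, 0.1243]
tcp_rot: [0.931, 0.365, -0.002, -0.001]
contact_force: [0.7, -0.0, -0.0]
opening: 0.802
finger_force: 0.0
```

Emit:
{"method": "move_arm", "body": {"plan": [{"x":0,"y":0,"z":0,"yaw":0.05,"fingers":0.2},{"x":0,"y":0,"z":0,"yaw":0.05,"fingers":0.2},{"x":0,"y":0,"z":0,"yaw":0.05,"fingers":0.2}]}}

```text
time: 17.1
eef_pos: [0.495, -0.0905, 0.1247]
tcp_rot: [0.939, 0.345, -0.001, -0.001]
contact_force: [-0.3, -0.7, -0.2]
opening: 0.801
finger_force: 0.0
```

```bash
python3 -c "
from h import *
goto((-154,0,125),0);st=ctrl.get_state(); im=snap('wrist','g9.png');level2(st,im)"
```

```text
shift [ 0.0005 -0.0004 -0.0003] yaw 0.7399 t 17.1 j6 0.484 F [-0.3 -0.7 -0.2] op 0.801
zl [69.57 69.56] x -85.0 len 31 top z(pr>165) 69.4
profile z rel line [(np.float64(1.5), 1), (np.float64(1.2), 5), (np.float64(0.9), 24), (np.float64(0.6), 54), (np.float64(0.3), 91), (np.float64(0.0), 136), (np.float64(-0.3), 184), (np.float64(-0.6), 224), (np.float64(-0.9), 247), (np.float64(-1.2), 253), (np.float64(-1.5), 252), (np.float64(-1.8), 248), (np.float64(-2.1), 246), (np.float64(-2.4), 245), (np.float64(-2.7), 245), (np.float64(-3.0), 246), (np.float64(-3.3), 246), (np.float64(-3.6), 246), (np.float64(-3.9), 246)]
```

The pointer tip now lies on the line, allowing for the standoff. Next is the bolt: I raise the tool, go over the pin with fingers closing along the bolt, and grip it.

Emit:
{"method": "move_arm", "body": {"plan": [{"x":0,"y":0,"z":-0.045,"yaw":0,"fingers":0.2},{"x":0,"y":0,"z":-0.085,"yaw":0.14,"fingers":0.2},{"x":0,"y":0,"z":-0.085,"yaw":0.28,"fingers":0.3},{"x":0,"y":0,"z":-0.085,"yaw":0.42,"fingers":0.4},{"x":0,"y":0,"z":-0.085,"yaw":0.56,"fingers":0.4}]}}

```text
time: 17.65
eef_pos: [0.4957, -0.0906, 0.2107]
tcp_rot: [0.998, 0.069, 0.0, 0.0]
contact_force: [-0.1, 0.1, 0.2]
opening: 0.601
finger_force: 0.0
```

```bash
python3 -c "
from h import *
goto((-72,51,205),0)"
```

```text
shift [ 0.0891 -0.0369  0.0057] yaw 0.1737 t 17.65 j6 1.05 F [-0.1  0.1  0.2] op 0.601
```

Emit:
{"method": "move_arm", "body": {"plan": [{"x":0.045,"y":-0.018,"z":0,"yaw":0.14,"fingers":0.45},{"x":0.089,"y":-0.037,"z":0,"yaw":0.174,"fingers":0.45},{"x":0.089,"y":-0.037,"z":0,"yaw":0.174,"fingers":0.45},{"x":0.089,"y":-0.037,"z":0,"yaw":0.174,"fingers":0.45},{"x":0.089,"y":-0.037,"z":0,"yaw":0.174,"fingers":0.45}]}}

```text
time: 18.15
eef_pos: [0.5779, -0.0415, 0.21]
tcp_rot: [1.0, -0.015, -0.001, 0.0]
contact_force: [-0.3, -0.5, 0.1]
opening: 0.552
finger_force: 0.0
```

Run:
```python
from h import *
st=ctrl.get_state(); im=snap('wrist','p1.png'); goto((-72,51,105),0)
a=im.astype(int); m=(a[:,:,0]>110)&(a[:,:,1]<70)&(a[:,:,2]<70)
n,l,s,c=cv2.connectedComponentsWithStats(m.astype(np.uint8)); print([(s[i].tolist(),c[i].round(1).tolist()) for i in range(1,n) if s[i][4]>30])
print(wproj((-72,50,125),st),wproj((-72,50,89),st))
i=max(range(1,n),key=lambda i:s[i][4]); v,u=np.nonzero(l==i)
o,d=wray(np.array([s[i][0]+s[i][2]/2-.5]),np.array([s[i][1]+s[i][3]-7.]),st); print((o[:,None]+d*((125-o[2])/d[2])).T)
u0,v0=max(0,s[i][0]-40),max(0,s[i][1]-40)
cv2.imwrite('pics/p1c.png',cv2.resize(im[v0:v0+120,u0:u0+120],None,fx=4,fy=4)[:,:,::-1]);print(u0,v0)
```

```text
shift [0.0011 0.     0.1052] yaw 0.0041 t 18.2 j6 1.355 F [ 0.4 -0.5 -0.2] op 0.549
[([312, 183, 15, 23, 208], [318.6, 196.4]), ([512, 184, 18, 20, 72], [520.7, 195.5])]
[321.44840707 201.7754533 ] [321.3645755  188.16908824]
[[-69.72018356  51.91194207 125.        ]]
272 143
```

View pics/p1c.png

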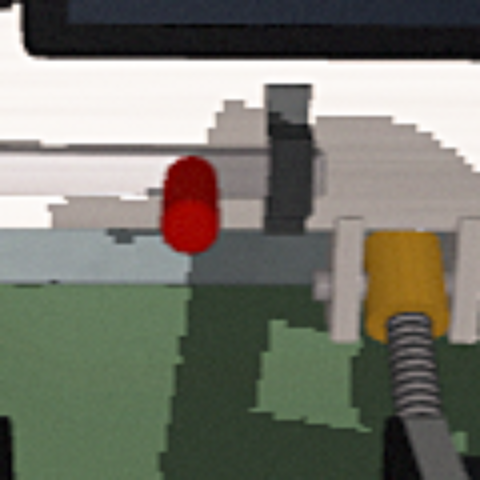

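The pin top is at crop (190,226), image (319.5,199.5), within 2 mm of where it was predicted. Next I descend and grip.

Emit:
{"method": "move_arm", "body": {"plan": [{"x":0.001,"y":0,"z":0.04,"yaw":0,"fingers":0.45},{"x":0.001,"y":0,"z":0.08,"yaw":0,"fingers":0.45},{"x":0.001,"y":0,"z":0.104,"yaw":0,"fingers":0.45},{"x":0.001,"y":0,"z":0.104,"yaw":0,"fingers":0.45},{"x":0.001,"y":0,"z":0.104,"yaw":0,"fingers":0.45}]}}

```text
time: 18.7
eef_pos: [0.5794, -0.0419, 0.1071]
tcp_rot: [1.0, -0.016, 0.0, 0.0]
contact_force: [1.0, -0.4, 0.6]
opening: 0.551
finger_force: 0.0
```

Emit:
{"method": "move_arm", "body": {"plan": [{"x":0,"y":0,"z":0,"yaw":0,"fingers":1},{"x":0,"y":0,"z":0,"yaw":0,"fingers":1},{"x":0,"y":0,"z":0,"yaw":0,"fingers":1},{"x":0,"y":0,"z":0,"yaw":0,"fingers":1}], "force": 20}}

```text
time: 19.1
eef_pos: [0.581, -0.0414, 0.1087]
tcp_rot: [1.0, -0.016, 0.002, 0.0]
contact_force: [-0.7, 0.7, 6.2]
opening: 0.126
finger_force: 20.3
```

```bash
python3 -c "
from h import *
goto((-72,75,105),0)"
```

```text
shift [-0.002  -0.0236  0.0036] yaw 0.0044 t 19.1 j6 1.356 F [-0.7  0.7  6.2] op 0.126
```

Emit:
{"method": "move_arm", "body": {"plan": [{"x":0,"y":-0.004,"z":0,"yaw":0,"fingers":1},{"x":0,"y":-0.007,"z":0,"yaw":0,"fingers":1},{"x":0,"y":-0.01,"z":0,"yaw":0,"fingers":1},{"x":0,"y":-0.013,"z":0,"yaw":0,"fingers":1},{"x":0,"y":-0.013,"z":0,"yaw":0,"fingers":1}]}}

```text
time: 19.6
eef_pos: [0.5814, -0.0293, 0.1086]
tcp_rot: [1.0, -0.015, 0.002, 0.001]
contact_force: [-1.6, -1.4, 6.8]
opening: 0.127
finger_force: 20.3
```

The bolt moved 12 mm with only small forces, so the tip has passed the keeper's face. I continue to the stop.

Emit:
{"method": "move_arm", "body": {"plan": [{"x":0,"y":-0.003,"z":0,"yaw":0,"fingers":1},{"x":0,"y":-0.006,"z":0,"yaw":0,"fingers":1},{"x":0,"y":-0.009,"z":0,"yaw":0,"fingers":1},{"x":0,"y":-0.0105,"z":0,"yaw":0,"fingers":1},{"x":0,"y":-0.0105,"z":0,"yaw":0,"fingers":1}]}}

```text
time: 20.1
eef_pos: [0.5818, -0.0189, 0.1086]
tcp_rot: [1.0, -0.015, 0.002, 0.001]
contact_force: [-1.5, -1.9, 5.8]
opening: 0.125
finger_force: 20.3
```

Emit:
{"method": "move_arm", "body": {"plan": [{"x":0,"y":-0.001,"z":0,"yaw":0,"fingers":1},{"x":0,"y":-0.002,"z":0,"yaw":0,"fingers":1},{"x":0,"y":-0.002,"z":0,"yaw":0,"fingers":1}]}}

```text
time: 20.4
eef_pos: [0.5819, -0.018, 0.1087]
tcp_rot: [1.0, -0.015, 0.002, 0.003]
contact_force: [-1.0, -6.1, 6.1]
opening: 0.121
finger_force: 20.3
```

Emit:
{"method": "move_arm", "body": {"plan": [{"x":0,"y":-0.001,"z":0,"yaw":0,"fingers":1},{"x":0,"y":-0.002,"z":0,"yaw":0,"fingers":1},{"x":0,"y":-0.002,"z":0,"yaw":0,"fingers":1}], "force": 30}}

```text
time: 20.7
eef_pos: [0.5819, -0.0179, 0.1087]
tcp_rot: [1.0, -0.015, 0.002, 0.004]
contact_force: [-1.7, -10.5, 5.2]
opening: 0.119
finger_force: 30.0
```

It has stopped firmly at the home position: stage y is about 75 mm and the force is rising without motion. I relieve the push, open and lift.

Emit:
{"method": "move_arm", "body": {"plan": [{"x":0,"y":0.002,"z":0,"yaw":0,"fingers":1},{"x":0,"y":0.002,"z":0,"yaw":0,"fingers":0.6},{"x":0,"y":0.002,"z":0,"yaw":0,"fingers":0.5},{"x":0,"y":0.002,"z":0,"yaw":0,"fingers":0.5}]}}

```text
time: 21.1
eef_pos: [0.58, -0.0155, 0.1058]
tcp_rot: [1.0, -0.015, -0.0, -0.0]
contact_force: [-0.3, 0.1, -0.0]
opening: 0.498
finger_force: 0.0
```

Emit:
{"method": "move_arm", "body": {"plan": [{"x":0,"y":0,"z":-0.03,"yaw":0,"fingers":0.5},{"x":0,"y":0,"z":-0.07,"yaw":0,"fingers":0.5},{"x":0,"y":0,"z":-0.1,"yaw":0,"fingers":0.5},{"x":0,"y":0,"z":-0.1,"yaw":0,"fingers":0.5},{"x":0,"y":0,"z":-0.1,"yaw":0,"fingers":0.5}]}}

```text
time: 21.6
eef_pos: [0.5805, -0.0155, 0.2067]
tcp_rot: [1.0, -0.015, 0.0, 0.0]
contact_force: [-0.3, 0.3, -0.9]
opening: 0.5
finger_force: 0.0
```

Run:
```python
from h import *
goto((-72,75,205),0)
st=ctrl.get_state(); im=snap('wrist','f1.png'); level2(st,im)
a=im.astype(int); m=(a[:,:,0]>110)&(a[:,:,1]<70)&(a[:,:,2]<70)
n,l,s,c=cv2.connectedComponentsWithStats(m.astype(np.uint8)); print([(s[i].tolist(),c[i].round(1).tolist()) for i in range(1,n) if s[i][4]>30])
print(wproj((-72,50,125),st),wproj((-72,74,125),st))
u,v=wproj((-86,-146,71),st).astype(int); x0=min(u-45,550)
A=cv2.resize(im[v-35:v+35,x0:x0+90],None,fx=4.4,fy=4.4,interpolation=cv2.INTER_CUBIC)
B=cv2.resize(im[120:260,140:340],(400,308)); h=min(len(A),len(B))
cv2.imwrite('pics/f1c.png',np.hstack([A[:h],B[:h]])[:,:,::-1])
```

```text
shift [-0.0008  0.0023  0.0017] yaw 0.0048 t 21.6 j6 1.4 F [-0.3  0.3 -0.9] op 0.5
zl [68.94 68.81] x -86.8 len 32 top z(pr>165) 68.5
profile z rel line [(np.float64(1.5), 20), (np.float64(1.2), 31), (np.float64(0.9), 40), (np.float64(0.6), 53), (np.float64(0.3), 78), (np.float64(0.0), 115), (np.float64(-0.3), 156), (np.float64(-0.6), 193), (np.float64(-0.9), 224), (np.float64(-1.2), 245), (np.float64(-1.5), 251), (np.float64(-1.8), 254), (np.float64(-2.1), 254), (np.float64(-2.4), 254), (np.float64(-2.7), 255), (np.float64(-3.0), 255), (np.float64(-3.3), 254), (np.float64(-3.6), 252), (np.float64(-3.9), 249)]
[([541, 187, 18, 27, 69], [549.9, 199.6]), ([318, 191, 14, 19, 176], [324.4, 201.7])]
[355.27776836 205.67928631] [324.15089308 205.55860199]
```

View pics/f1c.png

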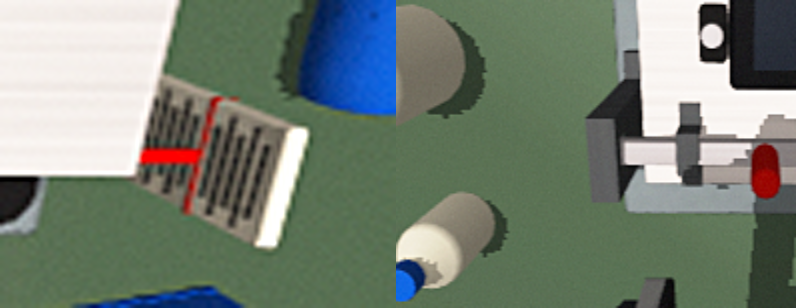

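The pointer meets the red line at crop (200,157). The red pin at (765,170) is at the home position and the bar reaches into the keeper. Nothing else has been moved, so I hand in.

```bash
python3 -c "
from h import *
print(ctrl.sign_off())"
```

```text
the job is handed in; nothing more can be done
None
```

I turned the knob until the red pointer met the scale's red line (within about 0.15° of level by my measurements), slid the bolt by its red pin to a firm stop in the keeper, left everything else where it stood, and handed the job in at about 22 s.

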